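Lock the lens collar and draw out the specimen tray

TASK

On the white specimen viewing box, turn the silver lens lock collar clockwise by its blue lever until the lever points along the red mark on the roof, neither short of it nor past it. Only then, with the lens locked, pull the tray of pinned beetles out to its stop by the steel handle and let go, leaving the collar on its mark. Do not shift the other things on the desk.

Things in the scene. Friction and masses are not known exactly. Their poses are not given: they have to be found in the camera images.
- viewer: White specimen viewing box fixed to the desk, 220 (x) by 230 (y) by 100 mm high. Origin: centre of its underside. Own -x is the front, where the tray slides out; +y is to the left when looking from the front along +x; z up. On the roof's centre stand a grey disc (radius 52, 8 mm high), and on it the silver collar around a fixed black lens tube (radius 32, top 53 mm above the roof).
- collar (a joint): Turn of the lock collar about the vertical lens axis, rad. 0 = fully unlocked (the lever points 150 degrees anticlockwise, seen from above, from the box's +x; a thin grey line on the roof); grows clockwise seen from above; 1.20 = the lever lies along the red locked mark; the end stop is at 1.55, past the mark. Stiff, stays where it is left (about 0.1 N m).
- collar_axis (a point): Point on the lens axis about which the collar turns, 35 mm above the roof (135 mm above the desk), orientation of the viewing box.
- lever_grip (a point): Grip point of the collar's lever: 75 mm from the lens axis, 140 mm above the desk. The collar is a silver knurled ring of radius 46, 20 mm high; its radial arm (14 mm wide) carries an upright blue paddle with a white line on top, 14 mm thick across the radius, 26 mm along it (63 to 88 mm from the axis), top 155 mm above the desk. Own x points outward along the lever, z up.
- lock_mark (a point): Point on the red painted radial line on the roof (34 by 8 mm, from 73 to 107 mm from the lens axis), at 98 mm from the lens axis, 100 mm above the desk. The white line and lever must point along it.
- tray (a joint): Travel of the specimen tray out of the box along the box's own -x, m. 0 = shut, 0.10 = at its stop, fully out. Stays where it is left (about 1.2 N friction).
- tray_handle (a point): Middle of the tray's steel bar handle: a level bar 120 mm long, 11 mm thick, parallel to the box's y, 45 mm in front of the tray's pale wooden front, 67 mm above the desk (33 mm below the roof). It moves with the tray; orientation of the viewing box.
- jar: Bystander: clear jar with a red cap, 60 mm across, 95 high, beside the box. Origin: centre of its underside, z up.
- pin_block: Bystander: wooden pin block 140 (x) by 50 (y) by 34 mm high, beside the tray's way. Origin: centre of its underside.
- mug: Bystander: white mug, 80 mm across, 95 high. Origin: centre of its underside.
- tape_roll: Bystander: yellow roll of tape lying flat, 104 mm across, 48 high. Origin: centre of its underside.
- specimen_box: Bystander: open white box of pinned beetles, 170 (x) by 130 (y) by 45 mm high. Origin: centre of its underside.
- brush: Bystander: loose dusting brush 190 mm long lying on the desk along its x; origin under its middle.

How it is judged:
By the outcome, as a careful person would: the job done as asked, in the order asked, and still so for the second after the job is handed in, with the robot touching nothing.
It also fails if it takes over 45 s, if anything falls off the work surface, if the arm or the gripper's body presses on something with over 40 N, if the wrist force passes 120 N, or if a joint passes its speed limit or range.

ROBOT

A 6-joint arm with a two-finger parallel gripper is mounted at the origin on the work surface. World frame = base frame: x ahead of the robot, y to its left, z up, the work surface at z = 0. Lengths are in m, angles in degrees, forces in N, time in s.
With the tool pointing down it reaches from about 0.4 to 0.825 m from the base axis. Payload 7 kg.
Tool frame: the origin (TCP) lies midway between the tips of the shut fingers; the grasp point (between the pads) lies 19 mm behind it (r.grip_depth is the distance from the TCP to the grasp point, in m); z points along the fingers, y is the line along which they close (so a half turn about z gives the same grasp; the last joint's range is limited). The gripper opens to 88 mm and grips with 3 to 60 N. Pads are 19 mm wide; open, the fingers measure 130 mm over their backs; the gripper's body (78 mm by 193 mm) begins 47 mm behind the grasp point.
Start: joints at [80.678, 20.546, 0.682, 0, -70.136, -16.507], TCP at [0.294, 0.608, 0.196] pointing down, gripper open.
Joint ranges: [-176.03, 176.03], [-82.01, 121.73], [-58.28, 71.71], [-173.87, 95.51], [-174.79, -0.11], [-173.66, 173.66]. Speed limits (degrees/s): [136.94, 136.94, 172.46, 180, 180, 180].

INTERFACE

Orientations are given as [roll, pitch, yaw] about the fixed x, y, z axes, in that order (R = Rz(yaw) Ry(pitch) Rx(roll)).
In Python, from plant import r, capture, close_job, search_frame, outline_of gives the robot as it stands.
- The arm moves only by the shell command python3 -m creep 'ROWS' [FORCE]. ROWS is JSON, a list of rows, each a list of 7 numbers: the finger opening in mm, from 0 to 87.6, then the shift along the world's x, y, z in units of 25 mm (1.0 is 25 mm), then the turn, a rotation vector about the world's x, y, z in degrees. In form: [[hand, x, y, z, ax, ay, az], ...]. A call has 1 to 8 rows; each row shifts and turns the commanded pose from where the row before left it; what a row does not reach is not made up. A row lasts 1/12 s, in which the tool goes at most 41.7 mm and 7.16 degrees, less where a joint would pass 70% of its speed; a pose out of reach is approached as far as the arm can. A call is refused whole if a number of a shift passes 1 or a number of a turn 7.16, either way. A call with a gripper value outside its range is refused whole. The fingers move at their own pace and stop on an object; FORCE is the grip in N (left out, the last holds). Time passes only in rows, so rows that do not move let the fingers close. It gives the time, the measured TCP pose, the force, the opening and the grip force at its end, in the units of the state.
- r.get_state(): the state, without advancing time (a new reading comes with each control period).
- capture(name): name is "scene" or "top" or "wrist"; returns a dict with "frame" (480x640x3 uint8, red, green, blue), "K" (3x3 intrinsics, pixels), "origin" and "rotation" of the camera in the world. Camera axes: x right, y down, z forward; pixel columns grow to the right and rows downward; lengths in m; the calibration is good to about 2 mm. The wrist camera is an equidistant fisheye: a pixel r from the principal point sees the ray r / f radians off the axis. A picture is of the moment at which its call begins. There is no depth.
- close_job(): hands the job in; it is judged then, once.
Trained networks look in a picture, given as the dict that the camera call returned (one of the last four; its "shot" number tells which), for a name from the list of things; names that differ only in an ending like _2 or _b are one class to them, and where a whole thing is asked for, a point or a joint stands for the part that bears it (a point fixed in the world has none). Each returns a list of dicts, best first, with "conf" (0 to 1); they miss things now and then, are a little off and sometimes report something else, mostly with a low value. They report only what shows in the picture. A call takes as long as a camera call.
- search_frame(picture, target): "bbox" ([left, top, right, bottom] in pixels, round what is visible of it).
- outline_of(picture, target): "region" (480x640 bool, what is visible of it) and "bbox" ([left, top, right, bottom] in pixels, round what is visible of it).
The state is a dict: "time_s": time; "joints": joint angles; "qd": joint speeds; "joint_torque": joint torques, N m; "tcp_pos": TCP position; "eef_rot": TCP orientation; "contact_force": force on the tool from outside, world axes, zero at the start; "moment": the same for the moment, N m; "gripper_width": finger opening in m; "gripper_force": force on a finger pad.
Only numpy, scipy, OpenCV 4.12 (cv2) and the standard library are available. Lean on these libraries where they do the work, as an engineer would, in place of code of your own. Each camera call takes 0.05 s, during which the arm holds its last target. There are 200 camera calls.

## Working session

There is one attempt and no reset: what is moved stays moved. The work goes in short steps, Python scripts to look and compute and a shell command to move; the robot and the scene stay as the last step left them, time stands still between calls to the robot, and variables do not carry over. Pictures are saved under pics/ and viewed, at most 10 in all, crops included, and the job is handed in when it is done.

```bash
mkdir -p pics; ls; python3 - <<'E'
from plant import *
import cv2,json
import numpy as np
for n in ["scene","top"]:
    p=capture(n); cv2.imwrite(f"pics/{n}0.png",p["frame"][:,:,::-1])
    print(n,p["K"],p["origin"],p["rotation"])
    for t in ["viewer","collar","lever_grip","lock_mark","tray_handle","jar","pin_block"]:
        print(t,[(d["bbox"],round(d["conf"],2)) for d in search_frame(p,t)[:2]])
print(r.get_state(), r.grip_depth)
E
```

```text
pics
scene [[491.75825779   0.         311.60436231]
 [  0.         491.75825779 238.78453656]
 [  0.           0.           1.        ]] [1.09532666 0.34494388 1.05615602] [-147.51058147   -0.2040349   122.05327202]
viewer [([245.7, 201.5, 396.2, 333.6], 0.7)]
collar [([288.4, 232.7, 346.2, 270.4], 0.77)]
lever_grip [([288.4, 234.9, 349.6, 271.0], 0.61)]
lock_mark [([248.8, 201.8, 394.7, 330.9], 0.79)]
tray_handle [([250.7, 244.3, 312.9, 337.0], 0.71)]
jar [([357.0, 308.2, 387.4, 344.7], 0.82)]
pin_block [([202.5, 225.3, 259.6, 264.8], 0.75)]
top [[614.0966184    0.         316.85466022]
 [  0.         614.0966184  237.47526526]
 [  0.           0.           1.        ]] [0.43362168 0.03407177 1.50626793] [-1.75582765e+02 -1.27964539e-01 -8.98670033e+01]
viewer [([230.1, 145.6, 365.5, 282.0], 0.67), ([120.3, 172.8, 171.2, 222.2], 0.67)]
collar [([273.8, 199.7, 333.4, 235.5], 0.95), ([474.4, 206.1, 558.8, 294.3], 0.21)]
lever_grip [([276.0, 191.0, 331.5, 235.1], 0.98), ([156.5, 301.4, 225.9, 352.0], 0.65)]
lock_mark [([231.1, 142.5, 364.8, 283.2], 0.7), ([433.5, 144.7, 488.7, 183.3],
[... 183 characters left out ...]
.65)]
{'time_s': 0.8, 'joints': array([ 8.06797930e+01,  2.05438357e+01,  6.81636632e-01, -1.53283424e-03,
       -7.01382942e+01, -1.65068310e+01]), 'qd': array([ 0.01787578, -0.03491924, -0.01854171, -0.04526365,  0.00644677,
        0.05004589]), 'joint_torque': array([ 1.42644036e-03, -5.82277000e+01,  2.93289417e+01,  7.00242296e+00,
        1.26238988e-02, -1.98840632e-05]), 'tcp_pos': array([0.2940621 , 0.60752844, 0.19638248]), 'eef_rot': array([ 1.79999118e+02,  1.24210147e-03, -2.58275588e+01]), 'contact_force': array([-0.0410416 , -0.22059311,  0.11421928]), 'moment': array([-0.03377858,  0.00552048, -0.01607554]), 'gripper_force': 0.0, 'gripper_width': 0.08788828166476262} 0.0188
```

```bash
python3 - <<'E'
import cv2
a=cv2.imread("pics/top0.png"); cv2.imwrite("pics/topc.png",cv2.resize(a[120:300,200:440],None,fx=3.3,fy=3.3,interpolation=cv2.INTER_CUBIC))
E
```

```text
(no output)
```

View pics/topc.png

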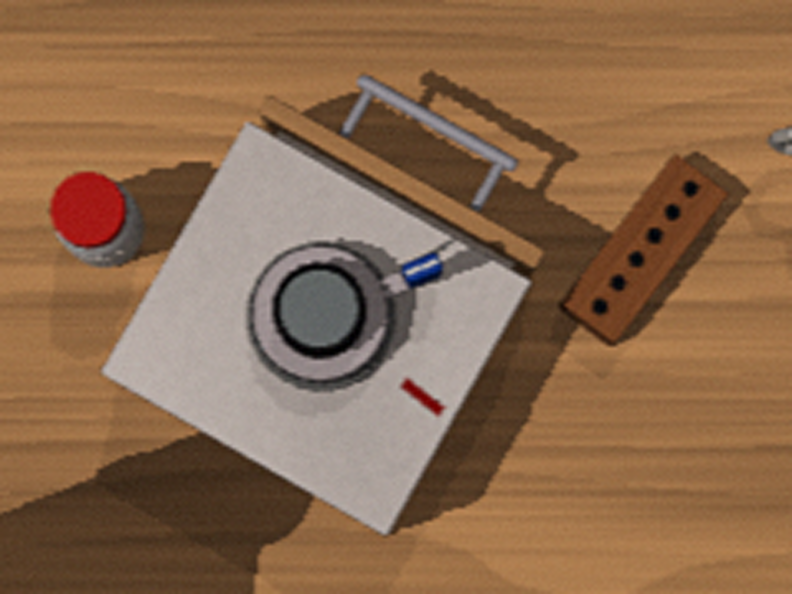

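View pics/scene0.png

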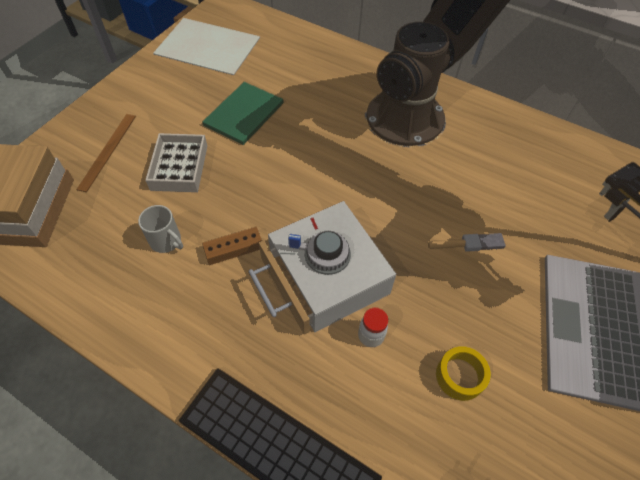

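```bash
cat > h.py <<'E'
import numpy as np, cv2
from scipy.spatial.transform import Rotation as R
from scipy.optimize import least_squares
def proj(P,c):
    rot=np.array(c["rotation"]); M=rot if rot.shape==(3,3) else R.from_euler("xyz",rot,degrees=True).as_matrix()
    q=(np.atleast_2d(P)-c["origin"])@M; q=q/q[:,2:]; return (q@np.array(c["K"]).T)[:,:2]
def world(B,v):  # box->world, v=x,y,yaw
    c,s=np.cos(v[2]),np.sin(v[2]); B=np.atleast_2d(B).astype(float)
    return np.c_[v[0]+c*B[:,0]-s*B[:,1],v[1]+s*B[:,0]+c*B[:,1],B[:,2]]
E
python3 - <<'E'
from h import *
from plant import *
p=capture("top")
cr=np.array([(248,123),(530,280),(388,534),(103,373),(423,397),(318,310)])/3.3+[200,120]-.35
a=150*np.pi/180-1.2
B=[(-.11,-.115,.1),(-.11,.115,.1),(.11,.115,.1),(.11,-.115,.1),(.09*np.cos(a),.09*np.sin(a),.1),(0,0,.153)]
f=lambda v:(proj(world(B,v),p)-cr).ravel()
s=least_squares(f,[.47,.05,np.radians(150)])
print(s.x,np.degrees(s.x[2]),f(s.x).reshape(-1,2).round(2))
v=s.x
h=np.array([(362,80),(515,163)])/3.3+[200,120]-.35
# handle: x offset
g=least_squares(lambda u:(proj(world([(u[0],u[1]-.06,.067),(u[0],u[1]+.06,.067)],v),p)-h).ravel(),[-.17,0]); print("handle box",g.x,g.fun,world([(*g.x,.067)],v))
lg=(np.array([[422,268]])/3.3+[200,120]-.35)
t=least_squares(lambda u:(proj(world([(.075*np.cos(u[0]),.075*np.sin(u[0]),.155)],v),p)-lg).ravel(),[2.6]); print("lever deg",np.degrees(t.x),t.fun)
for d in (150,150-68.755):
    d=np.radians(d);print(world([(.075*np.cos(d),.075*np.sin(d),.14)],v))
# scene check
c=capture("scene")
print(proj(world(B,v),c).round(1))
im=c["frame"][190:350,200:420,::-1].copy()
cv2.imwrite("pics/sc.png",cv2.resize(im,None,fx=3.5,fy=3.5,interpolation=cv2.INTER_CUBIC))
print((( proj(world(B+[(*g.x,.067)],v),c)-[200,190])*3.5).round(0))
E
```

```text
[0.58774717 0.07895159 2.6351696 ] 150.98409613385923 [[ 1.33 -4.36]
 [ 2.68 -4.02]
 [-0.72  2.5 ]
 [-1.82  2.37]
 [-0.81  1.73]
 [-0.61  1.53]]
handle box [-0.1723163  0.001097 ] [ 1.09710121  0.42641857 -1.09411106 -0.41772866] [[ 0.73790311 -0.00559015  0.067     ]]
lever deg [143.05295519] [-1.19019557  0.53284184]
[[0.62635718 0.01465332 0.14      ]]
[[0.54180924 0.01966663 0.14      ]]
[[311.6 315.8]
 [263.5 235.1]
 [345.  198.5]
 [398.5 271.3]
 [315.6 222. ]
 [330.3 240.3]]
[[390. 440.]
 [222. 158.]
 [507.  30.]
 [695. 285.]
 [405. 112.]
 [456. 176.]
 [217. 357.]]
```

View pics/sc.png

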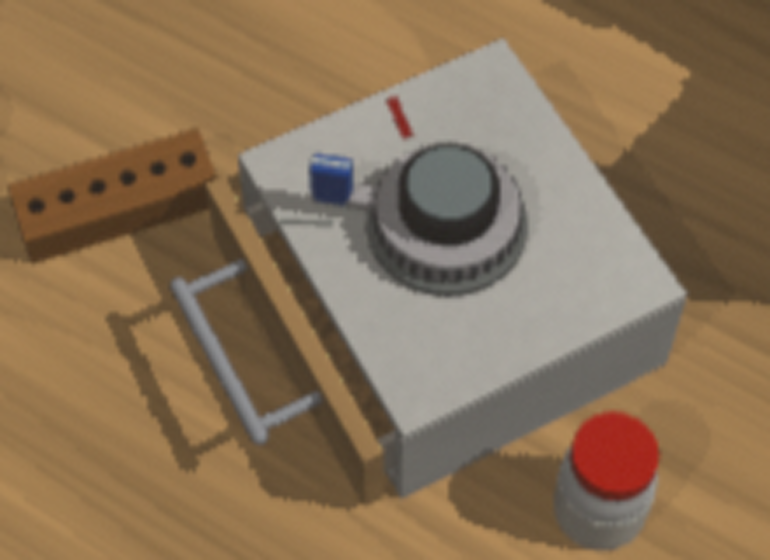

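```bash
cat > fit.py <<'E'
from h import *
from plant import *
p=capture("top");c=capture("scene")
def red(cap,box):
    x0,y0,x1,y1=box; f=cap["frame"][y0:y1,x0:x1].astype(float)
    m=np.clip(f[...,0]-1.6*np.maximum(f[...,1],f[...,2]),0,None); m[m<15]=0
    Y,X=np.mgrid[y0:y1,x0:x1]; return np.array([(m*X).sum(),(m*Y).sum()])/m.sum()
rt=red(p,(315,230,340,250)); rs=red(c,(305,210,322,235)); print(rt,rs)
crt=np.array([(248,123),(530,280),(388,534),(103,373),(318,310),(362,80),(515,163)])/3.3+[200,120]-.35
crs=np.array([(400,437),(240,155),(503,40),(686,295),(448,180),(261,435),(182,285)])/3.5+[200,190]-.35
a=np.radians(150)-1.2
def B(v):
    f,b,h=v[3:6]
    return [(f,-.115,.1),(f,.115,.1),(b,.115,.1),(b,-.115,.1),(0,0,.153),(h,-.06,.067),(h,.06,.067),(.09*np.cos(a),.09*np.sin(a),.1)]
T=np.vstack([crt,rt]);S=np.vstack([crs,rs])
def f(v): return np.r_[(proj(world(B(v),v),p)-T-v[6:8]).ravel(),(proj(world(B(v),v),c)-S-v[8:10]).ravel(),v[6:10]]
s=least_squares(f,[.587,.079,2.635,-.1,.1,-.17,0,0,0,0],loss="soft_l1")
v=s.x;print(v.round(4),np.degrees(v[2])); print(f(v).reshape(-1,2).round(1).tolist())
E
python3 fit.py
```

```text
[327.64740953 239.87140047] [313.78417663 223.24268629]
[ 0.5925  0.0767  2.6267 -0.0952  0.1082 -0.166   0.0326 -0.1947  0.0496
 -0.4049] 150.50005506577526
[[-0.4, -0.9], [0.6, 0.2], [0.0, 0.1], [-0.6, -0.7], [0.4, -0.4], [0.9, 0.8], [-1.5, 0.3], [0.1, 0.2], [1.1, -0.3], [-0.8, -0.4], [-0.3, -0.8], [0.2, -0.2], [0.6, 0.7], [-0.1, 0.2], [-0.7, 0.3], [0.2, 0.1], [0.0, -0.2], [0.0, -0.4]]
```

```bash
cat > lev.py <<'E'
from h import *
from plant import *
V=[.5925,.0767,2.6267]
def white(q,frame): pass
p=capture("top");c=capture("scene")
def blue(cap,box):
    x0,y0,x1,y1=box; f=cap["frame"][y0:y1,x0:x1].astype(float)
    m=np.clip(f[...,2]-1.5*f[...,0],0,None); m[m<15]=0
    Y,X=np.mgrid[y0:y1,x0:x1]; return np.array([(m*X).sum(),(m*Y).sum()])/m.sum(),(m>0).sum()
print(blue(p,(270,170,360,270)),blue(c,(260,190,380,290)))
for cap,px in ((p,(np.array([422,266])/3.3+[200,120]-.35)),(c,np.array([332,160])/3.5+[200,190]-.35)):
    t=least_squares(lambda u:(proj(world([(u[1]*np.cos(u[0]),u[1]*np.sin(u[0]),.155)],V),cap)-px).ravel(),[2.6,.075]); print(np.degrees(t.x[0]),t.x[1])
for d in np.radians([150,145,150-68.755]): print(world([(.075*np.cos(d),.075*np.sin(d),.14)],V), 150.5+np.degrees(d))
E
python3 lev.py
```

```text
(array([327.50091098, 201.4255596 ]), np.int64(59)) (array([294.63901255, 238.86766491]), np.int64(37))
141.87094047302972 0.0744862983671737
140.7091903566189 0.07493642133804644
[[0.63056405 0.01207703 0.14      ]] 300.5
[[0.62478694 0.00900544 0.14      ]] 295.5
[[0.54606161 0.01780624 0.14      ]] 231.745
```

```bash
python3 -m creep '[[44,0.5,-1,0,0,0,-7],[44,0.5,-1,0,0,0,-7],[44,0.5,-1,0,0,0,-7],[44,0.5,-1,0,0,0,-7],[44,0.5,-1,0,0,0,-7],[44,0.5,-1,0,0,0,-7],[44,0.5,-1,0,0,0,0],[44,0.5,-1,0,0,0,0]]' 20 && python3 -m creep '[[44,0.6,-1,0,0,0,0],[44,0.6,-1,0,0,0,0],[44,0.6,-1,0,0,0,0],[44,0.6,-1,0,0,0,0],[44,0.6,-1,0,0,0,0],[44,0.6,-1,0,0,0,0],[44,0.6,-1,0,0,0,0],[44,0.6,-1,0,0,0,0]]' && python3 -m creep '[[44,0.5,-1,0,0,0,0],[44,0.5,-1,0,0,0,0],[44,0.5,-1,0,0,0,0],[44,0.5,-1,0,0,0,0],[44,0.5,-1,0,0,0,0],[44,0.5,-1,0,0,0,0],[44,0.5,-1,0,0,0,0],[44,0,0,0,0,0,0]]'
```

```text
time_s: 1.77
tcp_pos: [0.3945, 0.4063, 0.1966]
eef_rot: [-180.0, 0.0, -67.9]
contact_force: [-0.3, 0.7, -0.1]
gripper_width: 0.045
gripper_force: 0.0
time_s: 2.43
tcp_pos: [0.5147, 0.2063, 0.1967]
eef_rot: [-180.0, 0.0, -67.8]
contact_force: [-0.0, -0.4, 0.5]
gripper_width: 0.0439
gripper_force: 0.0
time_s: 3.1
tcp_pos: [0.6029, 0.029, 0.1961]
eef_rot: [180.0, -0.0, -68.0]
contact_force: [-0.6, -0.2, 0.2]
gripper_width: 0.0437
gripper_force: 0.0
```

```bash
python3 -m creep '[[44,0.71,-0.87,0,0,0,0],[44,0,0,-0.4,0,0,0],[44,0,0,0,0,0,0]]'; python3 - <<'E'
from h import *
from plant import *
p=capture("wrist"); cv2.imwrite("pics/w1.png",p["frame"][:,:,::-1]); print(p["K"],p["origin"],p["rotation"])
print([(d["bbox"],d["conf"]) for d in search_frame(p,"lever_grip")])
E
```

```text
time_s: 3.35
tcp_pos: [0.6188, 0.01, 0.1843]
eef_rot: [179.9, 0.0, -67.9]
contact_force: [-1.0, 0.3, -1.6]
gripper_width: 0.0439
gripper_force: 0.0
[[371.64829954   0.         322.83514834]
 [  0.         371.64829954 241.98711718]
 [  0.           0.           1.        ]] [ 0.64782772 -0.06088263  0.37338154] [ 1.63548047e+02 -1.46457101e-01 -1.57893876e+02]
[([272.7, 224.4, 373.9, 369.9], 0.66)]
```

View pics/w1.png

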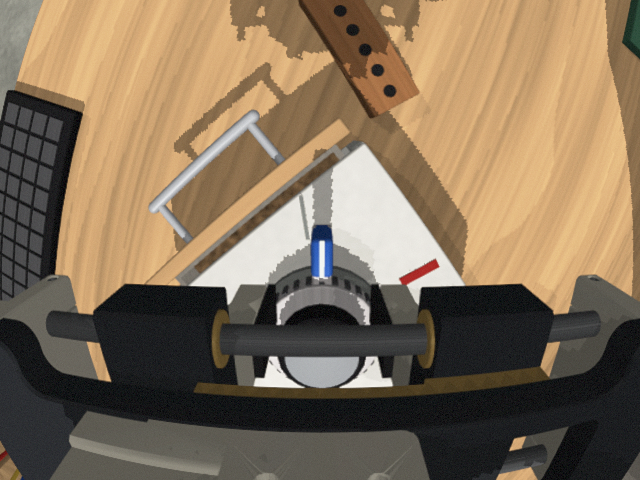

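```bash
python3 -m creep '[[44,0,0,-0.85,0,0,0],[44,0,0,-0.85,0,0,0],[44,0,0,-0.8,0,0,0],[44,0,0,0,0,0,0],[44,0,0,0,0,0,0]]' && python3 -m creep '[[5,0,0,0,0,0,0],[5,0,0,0,0,0,0],[5,0,0,0,0,0,0],[5,0,0,0,0,0,0],[5,0,0,0,0,0,0],[5,0,0,0,0,0,0]]' 15; python3 - <<'E'
from plant import r; import numpy as np
s=r.get_state();d=s["tcp_pos"][:2]-[.5925,.0767];print(s["tcp_pos"],s["eef_rot"],np.hypot(*d),np.degrees(np.arctan2(d[1],d[0])),s["moment"])
E
```

```text
time_s: 3.87
tcp_pos: [0.6187, 0.0113, 0.1239]
eef_rot: [179.9, -0.0, -67.8]
contact_force: [0.3, 0.3, 1.1]
gripper_width: 0.0441
gripper_force: 0.0
time_s: 4.37
tcp_pos: [0.6198, 0.0108, 0.1247]
eef_rot: [-179.9, -0.0, -67.8]
contact_force: [-2.3, 2.3, 13.1]
gripper_width: 0.01
gripper_force: 6.8
[0.61977894 0.01078387 0.12468969] [-1.79935372e+02 -2.17682678e-02 -6.78212078e+01] 0.07133776414677498 -67.51811490126843 [0.82897897 0.81040815 0.01022803]
```

```bash
python3 - <<'E'
from h import *
from plant import *
p=capture("wrist"); c=capture("scene")
a=cv2.resize(p["frame"][180:420,200:440,::-1],(600,600)) 
b=cv2.resize(c["frame"][190:310,240:380,::-1],None,fx=1.42,fy=5)[:600]
cv2.imwrite("pics/w2.png",np.hstack([a,b[:, :200]]))
print(r.get_state())
E
```

```text
{'time_s': 4.4667, 'joints': array([ 1.90299870e+01,  1.84243174e+01, -1.22376738e+01,  4.11148805e-02,
       -5.92495199e+01,  3.13420957e+00]), 'qd': array([ 0.06305064,  0.03367122, -0.04051746,  0.08310719, -0.09622275,
       -0.05294342]), 'joint_torque': array([ 2.49661524e-01, -4.98373568e+01,  2.54582459e+01,  5.63790143e+00,
        4.71272673e-01,  5.37901979e-04]), 'tcp_pos': array([0.62001886, 0.01069815, 0.12501791]), 'eef_rot': array([-1.79913584e+02, -4.01515121e-02, -6.78148389e+01]), 'contact_force': array([-1.81949062, -0.54904391,  5.27953943]), 'moment': array([ 0.04015426,  0.36709294, -0.06910509]), 'gripper_force': 3.0275389552116394, 'gripper_width': 0.006474010249506143}
```

View pics/w2.png

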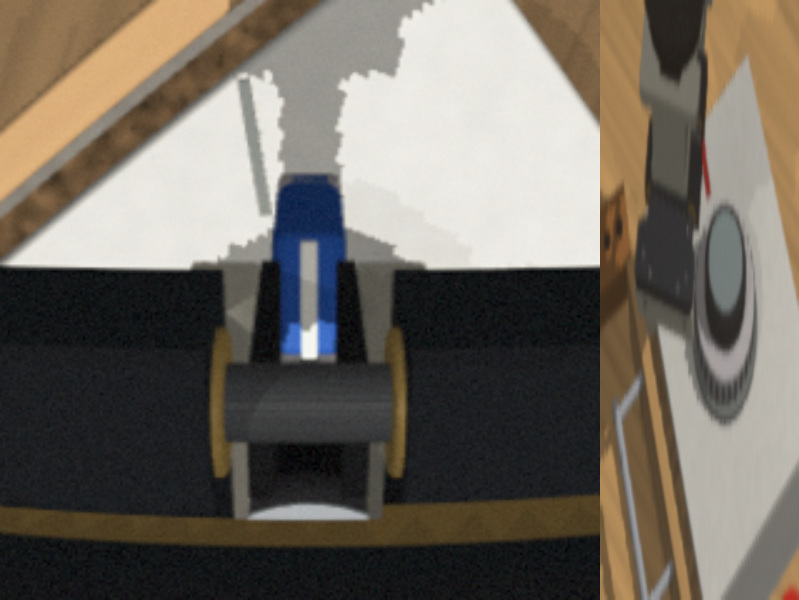

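```bash
python3 -m creep '[[14,0,0,0,0,0,0],[14,0,0,0,0,0,0],[14,0,0,0,0,0,0],[14,0,0,0,0,0,0]]'; python3 -m creep '[[11,0,0,0,0,0,0],[11,0,0,0,0,0,0],[11,0,0,0,0,0,0],[11,0,0,0,0,0,0]]'
```

```text
time_s: 4.8
tcp_pos: [0.6207, 0.0111, 0.125]
eef_rot: [-179.8, -0.0, -67.8]
contact_force: [1.7, 1.6, 6.4]
gripper_width: 0.0138
gripper_force: 3.0
time_s: 5.13
tcp_pos: [0.6198, 0.0107, 0.1249]
eef_rot: [-179.9, -0.0, -67.8]
contact_force: [-2.2, 0.7, 7.2]
gripper_width: 0.0109
gripper_force: 3.9
```

```bash
python3 -m creep '[[20,0,0,0,0,0,0],[20,0,0,0.2,0,0,0],[20,0,0,0,0,0,0],[20,0,0,0,0,0,0]]'; python3 -m creep '[[8,0,0,0,0,0,0],[8,0,0,0,0,0,0],[8,0,0,0,0,0,0],[8,0,0,0,0,0,0],[8,0,0,0,0,0,0]]' 10
```

```text
time_s: 5.47
tcp_pos: [0.619, 0.0107, 0.1287]
eef_rot: [180.0, 0.0, -67.8]
contact_force: [0.5, 0.6, -0.3]
gripper_width: 0.0198
gripper_force: 0.0
time_s: 5.88
tcp_pos: [0.6192, 0.0108, 0.1287]
eef_rot: [180.0, 0.0, -67.8]
contact_force: [-0.6, -0.7, 0.0]
gripper_width: 0.0078
gripper_force: 0.0
```

```bash
python3 - <<'E'
from h import *
from plant import *
p=capture("wrist"); s=r.get_state(); print(s["tcp_pos"],s["gripper_width"],s["gripper_force"])
M=R.from_euler("xyz",p["rotation"],degrees=True).as_matrix()
def fish(P):
    q=(np.array(P)-p["origin"])@M; th=np.arctan2(np.hypot(q[0],q[1]),q[2]); d=q[:2]/np.hypot(*q[:2]); f=p["K"][0][0]
    return np.array([p["K"][0][2],p["K"][1][2]])+f*th*d
t=s["tcp_pos"]; im=p["frame"][:,:,::-1].copy()
ax=np.array([.5925,.0767]); u=np.array([np.cos(np.radians(-69)),np.sin(np.radians(-69))])
for n,P in dict(tcp=t,grasp=t+[0,0,.019],pin=[*(ax+.063*u),.155],pout=[*(ax+.088*u),.155],lens=[*ax,.153],mark=[.5925-.098*np.cos(np.radians(51.75)),.0767-.098*np.sin(np.radians(51.75)),.1]).items(): print(n,fish(P).round(1),((fish(P)-[220,180])*3).round(0))
cv2.imwrite("pics/w3.png",cv2.resize(im[180:380,220:480],None,fx=3,fy=3,interpolation=cv2.INTER_CUBIC))
E
```

```text
[0.61927563 0.01076819 0.12872678] 0.00775154398043743 0.0
tcp [322.4 278.4] [307. 295.]
grasp [322.4 292.6] [307. 338.]
pin [324.8 313.7] [314. 401.]
pout [326.1 266. ] [318. 258.]
lens [322.2 407. ] [307. 681.]
mark [449.9 292.5] [690. 337.]
```

View pics/w3.png

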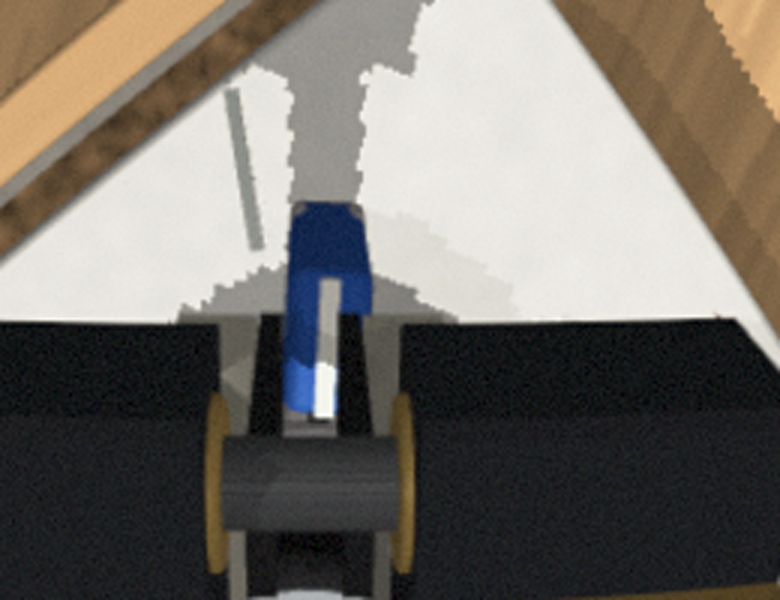

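```bash
python3 -m creep '[[44,-0.1,-0.2,0,0,0,0],[44,0,0,0,0,0,0],[44,0,0,0,0,0,0],[44,0,0,-0.4,0,0,0],[44,0,0,-0.4,0,0,0],[44,0,0,0,0,0,0]]'; python3 -m creep '[[10,0,0,0,0,0,0],[10,0,0,0,0,0,0],[10,0,0,0,0,0,0],[10,0,0,0,0,0,0],[10,0,0,0,0,0,0]]' 10;python3 - <<'E'
from h import *
from plant import *
p=capture("wrist"); s=r.get_state(); print(s["tcp_pos"],s["gripper_width"],s["gripper_force"])
cv2.imwrite("pics/w4.png",cv2.resize(p["frame"][180:380,220:480,::-1],None,fx=3,fy=3,interpolation=cv2.INTER_CUBIC))
E
```

```text
time_s: 6.43
tcp_pos: [0.6151, 0.0056, 0.1059]
eef_rot: [179.8, 0.1, -67.9]
contact_force: [-0.6, -0.6, -0.0]
gripper_width: 0.041
gripper_force: 0.0
time_s: 6.85
tcp_pos: [0.6171, 0.0059, 0.1092]
eef_rot: [-180.0, -0.0, -67.8]
contact_force: [2.6, 1.0, -1.1]
gripper_width: 0.0167
gripper_force: 0.9
[0.61729036 0.00593981 0.10921913] 0.014643663827891474 9.99898687005043
```

View pics/w4.png

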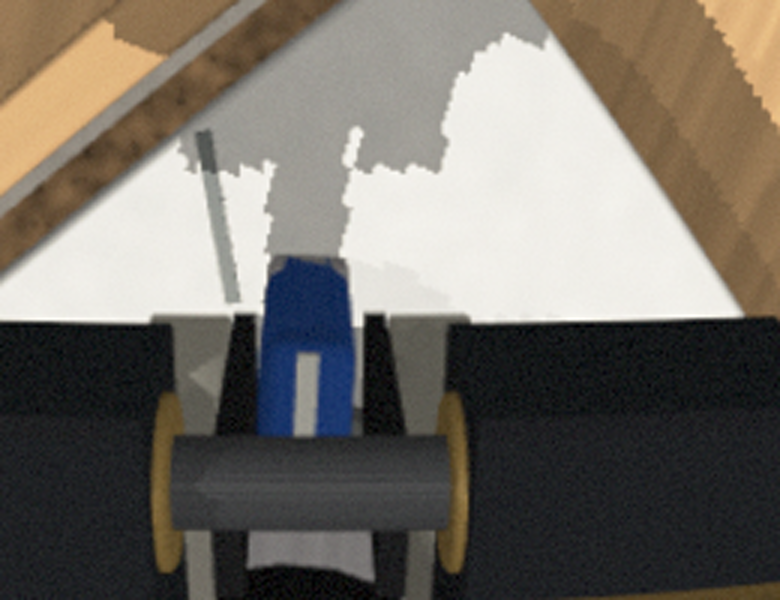

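```bash
python3 - <<'E'
import numpy as np
a=np.radians(-70.7-7*np.arange(9)); P=.075*np.c_[np.cos(a),np.sin(a)]/.025; print(np.diff(P,axis=0).round(2).tolist())
E
```

```text
[[-0.35, -0.1], [-0.36, -0.06], [-0.37, -0.01], [-0.36, 0.03], [-0.36, 0.08], [-0.35, 0.12], [-0.33, 0.16], [-0.31, 0.2]]
```

```bash
python3 -m creep '[[10,-0.35,-0.1,0,0,0,-7],[10,-0.36,-0.06,0,0,0,-7],[10,-0.37,-0.01,0,0,0,-7],[10,-0.36,0.03,0,0,0,-7],[10,0,0,0,0,0,0]]' 12; python3 -m creep '[[10,-0.36,0.08,0,0,0,-7],[10,-0.35,0.12,0,0,0,-7],[10,-0.33,0.16,0,0,0,-7],[10,0,0,0,0,0,0],[10,0,0,0,0,0,0]]'; python3 - <<'E'
from h import *
from plant import *
p=capture("wrist"); s=r.get_state(); print(s["tcp_pos"],s["eef_rot"],s["gripper_width"],s["gripper_force"],s["contact_force"])
d=s["tcp_pos"][:2]-[.5925,.0767];print(np.hypot(*d),np.degrees(np.arctan2(d[1],d[0])))
cv2.imwrite("pics/w5.png",cv2.resize(p["frame"][180:380,220:480,::-1],None,fx=3,fy=3,interpolation=cv2.INTER_CUBIC))
E
```

```text
time_s: 7.32
tcp_pos: [0.5802, 0.0026, 0.1092]
eef_rot: [-179.9, 0.1, -96.2]
contact_force: [0.5, -0.0, -3.1]
gripper_width: 0.0142
gripper_force: 12.0
time_s: 7.73
tcp_pos: [0.5551, 0.0112, 0.1092]
eef_rot: [-180.0, -0.0, -116.4]
contact_force: [0.2, -1.6, 0.4]
gripper_width: 0.0145
gripper_force: 12.0
[0.55527281 0.01111412 0.10911316] [-1.79986276e+02 -1.49233151e-02 -1.16422853e+02] 0.014528074717073422 11.920419931411743 [ 0.45831081 -0.92421915  1.6392123 ]
0.07541466435632872 -119.57966872952387
```

View pics/w5.png

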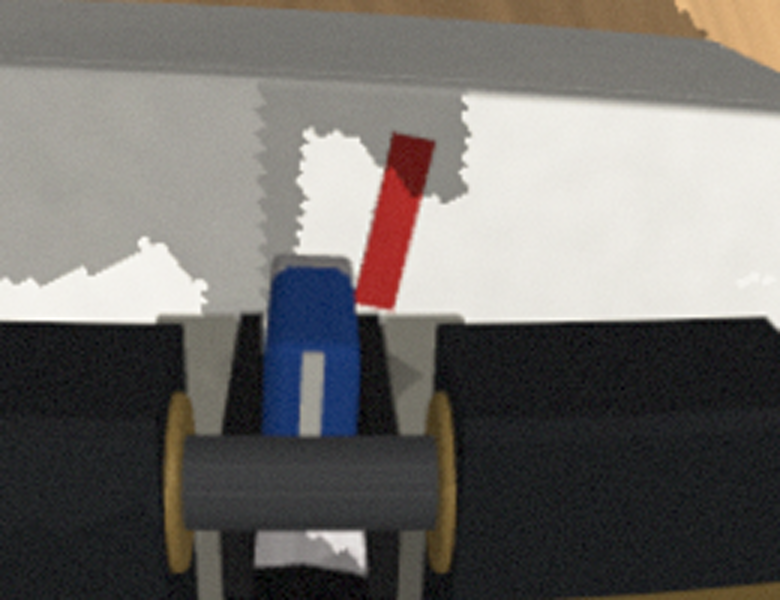

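```bash
python3 -m creep '[[10,-0.27,0.17,0,0,0,-6],[10,-0.24,0.19,0,0,0,-5.7],[10,0,0,0,0,0,0],[10,0,0,0,0,0,0],[10,0,0,0,0,0,0]]'; cat > al.py <<'E'
from h import *
from plant import *
from sys import argv
p=capture("wrist"); s=r.get_state(); print(s["tcp_pos"],s["eef_rot"],s["gripper_width"])
M=R.from_euler("xyz",p["rotation"],degrees=True).as_matrix()
def ground(px,z):
    d=(np.array(px)-[p["K"][0][2],p["K"][1][2]]); rr=np.hypot(*d); th=rr/p["K"][0][0]
    ray=M@np.r_[np.sin(th)*d/rr,np.cos(th)]; return p["origin"]+ray*(z-p["origin"][2])/ray[2]
f=p["frame"].astype(float); m=(f[...,0]>1.7*np.maximum(f[...,1],f[...,2]))&(f[...,0]>60)
n,L,st,cen=cv2.connectedComponentsWithStats(m.astype(np.uint8))
for i in range(1,n):
    if st[i,4]>150:
        ys,xs=np.nonzero(L==i); W=np.array([ground((x,y),.1)[:2] for x,y in zip(xs,ys)])
        c=W.mean(0); e=np.linalg.svd(W-c,full_matrices=False)[2][0]; e*=np.sign(-e[1])
        print("red",cen[i],st[i,4],c,"dir",np.degrees(np.arctan2(e[1],e[0])))
b=(f[...,2]>1.6*f[...,0])&(f[...,2]>60); b[:230]=0
ys,xs=np.nonzero(b); print("blue",len(xs),xs.mean() if len(xs) else 0)
print("axis",[.5925,.0767])
cv2.imwrite("pics/"+argv[1],cv2.resize(p["frame"][180:380,220:480,::-1],None,fx=3,fy=3,interpolation=cv2.INTER_CUBIC))
E
python3 al.py w6.png
```

```text
time_s: 8.2
tcp_pos: [0.5425, 0.0199, 0.1091]
eef_rot: [-180.0, -0.0, -128.2]
contact_force: [-0.3, -2.2, 4.3]
gripper_width: 0.0144
gripper_force: 12.0
[0.54256583 0.0199202  0.10908322] [-1.79984547e+02 -1.56176240e-02 -1.28282744e+02] 0.014078312077579928
red [318.78397213 242.51045296] 574 [0.53323407 0.00456444] dir -127.2751100262314
blue 1465 323.3726962457338
axis [0.5925, 0.0767]
```

View pics/w6.png

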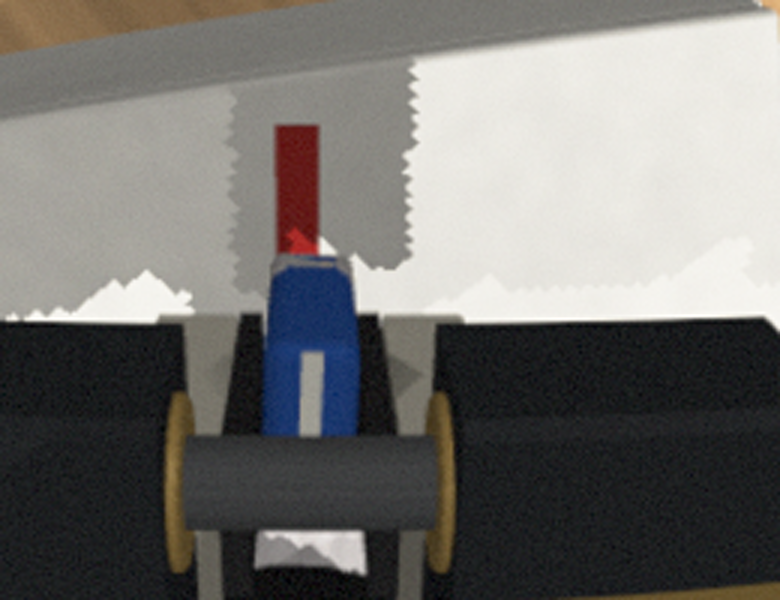

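```bash
python3 -m creep '[[30,0,0,0,0,0,0],[44,0,0,0,0,0,0],[44,0,0,0,0,0,0],[44,0,0,0,0,0,0],[44,0,0,1,0,0,0],[44,0,0,1,0,0,0],[44,0,0,1,0,0,0],[44,0,0,0,0,0,0]]'; cat > al2.py <<'E'
from h import *
from plant import *
from sys import argv
p=capture("wrist")
M=R.from_euler("xyz",p["rotation"],degrees=True).as_matrix(); K=np.array(p["K"])
def g(px,z):
    d=np.asarray(px,float)-K[:2,2]; rr=np.hypot(d[:,0],d[:,1]); th=rr/K[0,0]
    ray=np.c_[np.sin(th)[:,None]*d/rr[:,None],np.cos(th)]@M.T; return (p["origin"]+ray*((z-p["origin"][2])/ray[:,2])[:,None])[:,:2]
f=p["frame"].astype(float)
def line(m,z,nm):
    n,L,st,cen=cv2.connectedComponentsWithStats(m.astype(np.uint8)); i=1+st[1:,4].argmax()
    ys,xs=np.nonzero(L==i); W=g(np.c_[xs,ys],z); c=W.mean(0); e=np.linalg.svd(W-c,full_matrices=False)[2][0]; e*=np.sign(-e[1])
    dc=c-[.5925,.0767]
    print(nm,st[i],c.round(4),"dir %.1f from axis %.1f r %.4f"%(np.degrees(np.arctan2(e[1],e[0])),np.degrees(np.arctan2(dc[1],dc[0])),np.hypot(*dc))); return st[i]
red=(f[...,0]>1.7*np.maximum(f[...,1],f[...,2]))&(f[...,0]>60); red[:, :200]=0
line(red,.1,"red")
blue=(f[...,2]>1.5*f[...,0])&(f[...,2]>50); s=line(blue,.155,"blue")
x,y,w,h,_=s
wm=np.zeros(blue.shape,bool); roi=f[y-3:y+h+8,x:x+w]; wm[y-3:y+h+8,x+5:x+w-5]=((roi.min(2)>150)&(roi[...,2]<1.25*roi[...,0]))[:,5:-5]; line(wm,.155,"white")
cv2.imwrite("pics/"+argv[1],cv2.resize(p["frame"][200:400,210:470,::-1],None,fx=3,fy=3,interpolation=cv2.INTER_CUBIC))
E
python3 al2.py w7.png
```

```text
time_s: 8.92
tcp_pos: [0.5449, 0.0208, 0.1889]
eef_rot: [-179.7, 0.3, -128.4]
contact_force: [0.5, 0.6, 0.8]
gripper_width: 0.0442
gripper_force: 0.0
red [317 194  10  30 270] [0.5327 0.0037] dir -127.6 from axis -129.3 r 0.0943
blue [314 224  23  51 831] [0.54   0.0169] dir -129.0 from axis -131.3 r 0.0796
white [319 240  13  43 248] [0.5459 0.0244] dir -128.4 from axis -131.7 r 0.0700
```

View pics/w7.png

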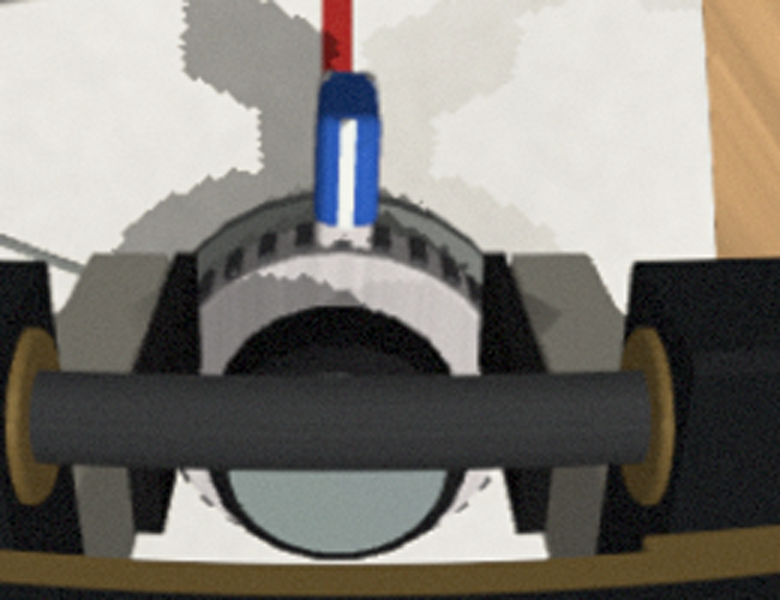

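```bash
cat >> al2.py <<'E'
def an(a,b): d=a-b; return np.degrees(np.arctan2(d[1],d[0])),np.hypot(*d)
if len(argv)>2:
    l=g([eval(argv[2])],.153)[0]; print("lens",l,"cam",p["origin"],p["rotation"])
    W=g([(210+346/3,200+177/3)],.155)[0]; print("white from lens",an(W,l))
    rd=g([(210+337/3,200+35/3)],.1)[0]; print("red from lens",an(rd,l))
E
python3 al2.py w8.png "(322.5,344.3)"; python3 fit.py | sed -n 2p
```

```text
red [316 196  10  30 296] [0.5329 0.0041] dir -128.0 from axis -129.4 r 0.0940
blue [313 226  22  52 844] [0.5398 0.0169] dir -128.6 from axis -131.4 r 0.0797
white [318 243  12  42 234] [0.546  0.0245] dir -128.8 from axis -131.7 r 0.0700
lens [0.58370015 0.07075198] cam [ 0.49528114 -0.03930952  0.375298  ] [163.35477648   0.16420392 141.57671807]
white from lens (np.float64(-130.03755773009547), np.float64(0.06419332909869888))
red from lens (np.float64(-128.21780108654423), np.float64(0.08280631766753929))fit.py:7: RuntimeWarning: invalid value encountered in divide
  Y,X=np.mgrid[y0:y1,x0:x1]; return np.array([(m*X).sum(),(m*Y).sum()])/m.sum()
Traceback (most recent call last):
  File "fit.py", line 17, in <module>
    s=least_squares(f,[.587,.079,2.635,-.1,.1,-.17,0,0,0,0],loss="soft_l1")
ValueError: Residuals are not finite in the initial point.
```

```bash
python3 -m creep '[[44,0,0,-1,0,0,0],[44,0,0,-1,0,0,0],[44,0,0,-1,0,0,0],[44,0,0,0,0,0,0],[10,0,0,0,0,0,0],[10,0,0,0,0,0,0],[10,0,0,0,0,0,0],[10,0,0,0,0,0,0]]' 12; python3 -m creep '[[10,0,0,0,0,0,0],[10,0,0,0,0,0,0],[10,0.06,-0.05,0,0,0,1.5],[10,0,0,0,0,0,0],[10,0,0,0,0,0,0]]'; python3 -m creep '[[30,0,0,0,0,0,0],[44,0,0,0,0,0,0],[44,0,0,0,0,0,0],[44,0,0,0,0,0,0],[44,0,0,1,0,0,0],[44,0,0,1,0,0,0],[44,0,0,1,0,0,0],[44,-0.06,0.05,0,0,0,-1.5]]';python3 -m creep '[[44,0,0,0,0,0,0],[44,0,0,0,0,0,0]]';python3 al2.py w9.png;python3 al2.py w9.png
```

```text
time_s: 9.78
tcp_pos: [0.543, 0.0206, 0.1102]
eef_rot: [-179.9, 0.1, -128.5]
contact_force: [0.2, 0.7, -0.1]
gripper_width: 0.0227
gripper_force: 0.0
time_s: 10.2
tcp_pos: [0.5445, 0.0189, 0.1098]
eef_rot: [-179.9, 0.1, -127.1]
contact_force: [1.1, -1.3, 6.2]
gripper_width: 0.0141
gripper_force: 11.9
time_s: 10.87
tcp_pos: [0.5448, 0.0206, 0.1888]
eef_rot: [-179.7, 0.3, -128.5]
contact_force: [1.4, 0.9, 0.9]
gripper_width: 0.0436
gripper_force: 0.0
time_s: 11.03
tcp_pos: [0.5415, 0.0204, 0.1834]
eef_rot: [180.0, -0.0, -128.5]
contact_force: [0.1, 0.2, 0.2]
gripper_width: 0.0441
gripper_force: 0.0
red [314 199   9  30 270] [0.5327 0.0037] dir -128.6 from axis -129.3 r 0.0943
blue [307 230  23  52 843] [0.5414 0.0156] dir -128.5 from axis -129.9 r 0.0797
white [312 247  13  42 226] [0.5478 0.0235] dir -127.1 from axis -130.1 r 0.0695
red [313 200  10  30 277] [0.533 0.004] dir -128.5 from axis -129.3 r 0.0940
blue [307 231  23  52 862] [0.5415 0.0156] dir -128.8 from axis -129.8 r 0.0796
white [312 247  13  43 230] [0.5475 0.0228] dir -126.6 from axis -129.9 r 0.0702
```

```bash
python3 -m creep '[[44,0.3,-0.2,0.5,0,0,3],[44,1,-0.2,0,0,0,3],[44,1,-0.2,0,0,0,3],[44,1,-0.2,0,0,0,0],[44,1,-0.1,0,0,0,0],[44,1,-0.1,0,0,0,0],[44,1,0,0,0,0,0],[44,1,0,0,0,0,0]]'; python3 -m creep '[[44,0.5,0,0,0,0,0],[44,0,0,0,0,0,0],[44,0,0,0,0,0,0]]'; cat > hd.py <<'E'
from h import *
from plant import *
p=capture("wrist"); s=r.get_state(); print(s["tcp_pos"],s["eef_rot"],p["origin"],p["rotation"])
cv2.imwrite("pics/w10.png",p["frame"][:,:,::-1])
o=outline_of(p,"tray_handle")
for d in o[:2]:
    m=d["region"]; ys,xs=np.nonzero(m); print(d["conf"],d["bbox"],m.sum())
    c,(w,h),a=cv2.minAreaRect(np.c_[xs,ys].astype(np.float32)); print(c,w,h,a)
    print(cv2.boxPoints((c,(w,h),a)).round(1).tolist())
E
python3 hd.py
```

```text
time_s: 11.8
tcp_pos: [0.7252, -0.0052, 0.1946]
eef_rot: [179.9, -0.1, -119.5]
contact_force: [-0.3, 0.4, 0.1]
gripper_width: 0.0437
gripper_force: 0.0
time_s: 12.05
tcp_pos: [0.7367, -0.0049, 0.1938]
eef_rot: [179.8, -0.1, -119.5]
contact_force: [-0.1, 0.4, 0.4]
gripper_width: 0.0436
gripper_force: 0.0
[ 0.73637403 -0.00483324  0.19463824] [ 1.79879375e+02 -9.53976233e-02 -1.19525517e+02] [ 0.69967768 -0.07133527  0.38306924] [ 1.63729410e+02 -1.60333854e-01  1.50518351e+02]
0.8 [319.0, 96.2, 414.8, 325.4] 10834
(364.5002136230469, 207.99276733398438) 96.14803314208984 229.71511840820312 1.6602823734283447
[[313.1000061035156, 321.3999938964844], [319.79998779296875, 91.80000305175781], [415.8999938964844, 94.5999984741211], [409.20001220703125, 324.20001220703125]]
```

```bash
python3 - <<'E'
import cv2,numpy as np
f=cv2.imread("pics/w10.png").astype(int)
for y in range(90,345,14):
    row=f[y,295:440]; s=row.max(1)-row.min(1); br=row.max(1)
    print(y,''.join('#' if a<25 and b>120 else ('+' if a<25 and b>60 else ('k' if b<=60 else ('w' if a>60 else '.'))) for a,b in zip(s,br)))
E
```

```text
90 wwwwwwwwwwwwwwwwwwwwwwwwwwwwwwwwwwwwwww...........w.wwwwwww...w......wwwwwwwwwwwwwwwwwwwwwwwwww........wwwww..w..ww.wwwwww..........w............
104 wwwwwwwwwwwwwwwwwwwwwwwwww....www.wwwwwwwwww.ww..........w..wwwwwww.ww.................wwwwwwwwwwwwwwwww.+++++++++++++++++#######################
118 wwwwwwwwwwwwwwwwwwwwwwwwwwwwwwwwwww...www.wwwwwwwwwwwww........w.w...wwwww.............wwwwwwwwwwwwwwwww.###############++#######################
132 wwwwwwwwwwwwwwwwwwwwwwww...w..w...ww.wwww..w.wwwwwwwww.wwwwwwww........................wwwwwwwwwwwwwwwww................+++######################
146 wwwwwwwwwwwwwwwwwwwwwwwwwwwww..........wwwwwwwwwww.w.www.wwwwwwwwwwwwww...............wwwwwwwwwwwwwwwwww................++#######################
160 wwwwwwwwwwwwwwwwwwwwwww+#################################################++++++++++...wwwwwwwwwwwwwwwwww...............+++#######################
174 wwwwwwwwwwwwwwwwwwwwwww+############.wwwwwwwww.w..w..w..wwwwwww......ww...............wwwwwwwwwwwwwwwww................++########################
188 wwwwwwwwwwwwwwwwwwwwwww+############.wwwwwwwwww
[... 1048 characters left out ...]
###########################++++kkkkkkkkw.++++++++++++++++++++++++++++###############################
300 wwwwwwwwwwwwwwwwwwwwwwwwwwwwwwwwwwwwwwwwwwwwwwwwwwwwwwwwwwww.w..wwwww......kkkkkkkkkkkkkk++++++++++++++++++++++++++++++######kkkkkkkkkkkkkkkkkkkk
314 wwwwwwwwwwwwwwwwwwwwwwwwwwwwwwwwwwwwwwwwwwwwwwwwwwwwwwwwwwwwwwwwwwwwww....kkkkkkkkkkkkkkkkkkkk+++++++++++++++++++++++++++++k..........w.kkkkkkkkk
328 kkkkkkkkkkkkkkkkkkkkkkkkkkkkkkkkkkkkkkkkkkkkkkkkkkkkkkkkkkkkkkkkkkkkkkkkkkkkkkkkkkkkkkkkkkkkkkkkkkkkkkkkkkkkkkkkkkkkkkkkkkkkkkkkkkk.....ww.kkkkkk
342 kkkkk+kkk++kkkkkkkkkkkk+kkkkkkkkkkkkkk+k+kkkkkkkkk+++k+kkkkkkkk+kkkk+k+kkk+kkkkkkk+kkkkkkk++++kkk++k+k+kk++k++++++k++++++++++kk+++++....w.w.kkkkk
```

```bash
python3 -m creep '[[30,0,0,-1,0,0,0],[30,0,0,-1,0,0,0],[30,0,0,-1,0,0,0],[30,0,0,-1,0,0,0],[30,0,0,-0.8,0,0,0],[30,0,0,-0.8,0,0,0],[30,0,0,-0.2,0,0,0],[30,0,0,0,0,0,0]]'; python3 -m creep '[[5,0,0,0,0,0,0],[5,0,0,0,0,0,0],[5,0,0,0,0,0,0],[5,0,0,0,0,0,0],[5,0,0,0,0,0,0]]' 10
```

```text
time_s: 12.82
tcp_pos: [0.7354, -0.0048, 0.05]
eef_rot: [179.9, -0.1, -119.5]
contact_force: [-0.4, 0.8, -0.8]
gripper_width: 0.0303
gripper_force: 0.0
time_s: 13.23
tcp_pos: [0.7375, -0.0046, 0.0524]
eef_rot: [-179.9, 0.1, -119.5]
contact_force: [0.9, -0.2, -0.1]
gripper_width: 0.0063
gripper_force: 0.0
```

```bash
python3 -m creep '[[30,0,0,0,0,0,0],[30,0,0,0,0,0,0],[30,0,0,0,0,0,0],[30,0,0,-0.35,0,0,0],[30,0,0,-0.35,0,0,0],[30,0,0,0,0,0,0]]'; python3 -m creep '[[5,0,0,0,0,0,0],[5,0,0,0,0,0,0],[5,0,0,0,0,0,0],[5,0,0,0,0,0,0],[5,0,0,0,0,0,0]]' 10
```

```text
time_s: 13.73
tcp_pos: [0.7354, -0.0049, 0.0308]
eef_rot: [179.8, -0.1, -119.6]
contact_force: [-0.2, 0.0, -0.3]
gripper_width: 0.0298
gripper_force: 0.0
time_s: 14.15
tcp_pos: [0.7372, -0.0046, 0.0341]
eef_rot: [-180.0, 0.0, -119.5]
contact_force: [-0.8, 1.2, -0.4]
gripper_width: 0.0104
gripper_force: 10.0
```

```bash
python3 -m creep '[[5,0.44,-0.25,0,0,0,0],[5,0.44,-0.25,0,0,0,0],[5,0.44,-0.25,0,0,0,0],[5,0.44,-0.25,0,0,0,0],[5,0.44,-0.25,0,0,0,0],[5,0.44,-0.25,0,0,0,0],[5,0.44,-0.25,0,0,0,0],[5,0,0,0,0,0,0]]' 15;python3 -m creep '[[5,0.44,-0.25,0,0,0,0],[5,0.1,-0.06,0,0,0,0],[5,0,0,0,0,0,0],[5,0,0,0,0,0,0]]'
```

```text
time_s: 14.82
tcp_pos: [0.8132, -0.0483, 0.0336]
eef_rot: [179.8, -0.1, -119.6]
contact_force: [-5.2, 1.7, 0.9]
gripper_width: 0.0104
gripper_force: 15.0
time_s: 15.15
tcp_pos: [0.8203, -0.0525, 0.0333]
eef_rot: [179.2, -0.2, -119.5]
contact_force: [-25.2, 15.0, 14.4]
gripper_width: 0.027
gripper_force: 15.0
```

```bash
python3 -m creep '[[36,0,0,0,0,0,0],[36,0,0,0,0,0,0],[36,-0.2,0.11,0,0,0,0],[36,0,0,0,0,0,0]]'; python3 -m creep '[[36,0,0,0.8,0,0,0],[36,0,0,1,0,0,0],[36,0,0,1,0,0,0],[36,0,0,1,0,0,0],[36,0,0,1,0,0,0],[36,0,0,1,0,0,0],[36,0,0,0,0,0,0],[36,0,0,0,0,0,0]]'; python3 hd.py; python3 - <<'E'
import cv2,numpy as np
f=cv2.imread("pics/w10.png").astype(int)
for y in range(90,330,14):
    row=f[y,280:480]; s=row.max(1)-row.min(1); br=row.max(1)
    print(y,''.join('#' if a<25 and b>120 else ('+' if a<25 and b>60 else ('k' if b<=60 else ('w' if a>60 else '.'))) for a,b in zip(s,br)))
E
```

```text
time_s: 15.48
tcp_pos: [0.8223, -0.0528, 0.0343]
eef_rot: [-180.0, 0.0, -119.5]
contact_force: [-0.1, -0.1, 0.4]
gripper_width: 0.0362
gripper_force: 0.0
time_s: 16.15
tcp_pos: [0.8241, -0.0538, 0.1819]
eef_rot: [-179.7, 0.2, -119.5]
contact_force: [0.0, -0.5, -0.7]
gripper_width: 0.0359
gripper_force: 0.0
[ 0.82313451 -0.05365556  0.17971612] [-1.79909292e+02  7.57052016e-02 -1.19550194e+02] [ 0.7854218  -0.12036513  0.37075255] [163.43885797   0.25215828 150.51182971]
0.61 [334.3, 90.9, 532.4, 299.7] 27224
(431.3121337890625, 195.39865112304688) 199.85581970214844 208.1276092529297 0.8680514693260193
[[329.79998779296875, 297.8999938964844], [333.0, 89.80000305175781], [532.7999877929688, 92.9000015258789], [529.7000122070312, 301.0]]
90 wwwwwwwwwwwwwwwwwwwwwwwwwwwwwwwwwwwwwwwwwwwwwwwwwwwwwwwwwwwwwwwwwwwwwwwwwwwwwwwwwwwwwwwwwwwwwwwwwwwwwwwwwwwwwwwwwwwwwwwwwwwwwwwwwwwwwwwwwwwwwwwwwwwwwwwwwwwwww........w.ww...w..wwwwwwwwwwwwwwwwwwwwwwww
104 wwwwwwwwwwwwwwwwwwwwwwwwwwwwwwwwwwwwwwwwwwwwwwwwwwwwwwwwwwwwwwwwwwwwwwwwwwwwwwwwwwwwwwwwwwwwwwwwwwwwwwww................wwwwwwwwwwwwwwwwww..ww...
[... 2635 characters left out ...]
+##wwwwwwwwwwwwwwwwwwwwwwwwwwwwww.kkkkkkkkkkkk......++kkkkkkkkkkkkkkkkkkkkkkkkkkkkkkk
300 kkkk.wwwwwwwwwwwwwwwwwwwwwwwwwwwwwwwwwwwwwwwwwwwwwwwwwwwwwwwwwwwwwwwwwwwwwwwwwwwww.kkkkkkkkkkkk++++++++++########+##########+kkkkkkkkkkkkkkkkkkkkkkkkkkkkkkkkkkkkkkkkkkkkkkkkkkkkkkkkkkkkkkkkkkkkkkkkkkk
314 kkkkkkkk.wwwwwwwwwwwwwwwwwwwwwwwwwwwwwwwwwwwwwwwwwwwwwwwwwwwwwwwwwwwwwwwwwwwwwwww.kkkkkkkkkkkkkkkkk++##################+###+...........kkkkkkkkkkkkkkkkkkkkkkkkkkkkkkkkkkkkkkkkkkkkkkkkkkkkkkkkkkkkkkkkk
328 kkkkkkkkkkkkkkkkkkkkkkkkkkkkkkkkkkkkkkkkkkkkkkkkkkkkkkkkkkkkkkkkkkkkkkkkkkkkkkkkkkkkkk+kkkkkkkkkkkkkkkkkkkkkkkkkkkkkk+kkkk+kkkkkkk....www.kkkkkkkkkkkkkkkkkkkkkkkkkkkkkkkkkkkkkkkkkkkkkkkkkkkkkkkkkkkkkk
```

```bash
python3 -m creep '[[36,-0.5,1,1,0,0,0],[36,-0.5,1,0.5,0,0,0],[36,-0.5,1,0,0,0,0],[36,-0.5,1,0,0,0,0],[36,-0.5,1,0,0,0,0],[36,-0.5,1,0,0,0,0],[36,-0.5,1,0,0,0,0],[36,-0.5,1,0,0,0,0]]'; python3 -m creep '[[36,-0.5,1,0,0,0,0],[36,-0.5,1,0,0,0,0],[36,-0.5,1,0,0,0,0],[36,-0.5,1,0,0,0,0],[36,-0.5,1,0,0,0,0],[36,-0.5,1,0,0,0,0],[36,-0.5,1,0,0,0,0],[36,0,0,0,0,0,0]]'; cat > chk.py <<'E'
from h import *
from plant import *
V=np.array([.5925,.0767,2.6267])
p=capture("top");c=capture("scene")
for n,cap in(("top",p),("scene",c)):
    cv2.imwrite(f"pics/{n}_c.png",cap["frame"][:,:,::-1])
    old=cv2.imread(f"pics/{n}0.png")[:,:,::-1]
    for t in ("pin_block","jar","mug","tray_handle"):
        print(n,t,[[round(float(x),1) for x in d["bbox"]] for d in search_frame(cap,t)[:1]])
    f=cap["frame"].astype(float)
    h0=proj(world([(-.166-q,0,.067) for q in (0,.085,.1)],V),cap); print("bar pred q=0,.085,.1",h0.round(1).tolist())
    # profile across bar: sample grey-ness along box x at y=0, +-.03
    for y in (-.035,0,.035):
        qs=np.arange(.06,.12,.001); P=proj(world(np.c_[-.166-qs,0*qs+y,0*qs+.067],V),cap).astype(np.float32)
        s=cv2.remap(cap["frame"],P[:,0].reshape(1,-1),P[:,1].reshape(1,-1),cv2.INTER_LINEAR)[0].astype(float)
        sat=(s.max(1)-s.min(1)); w=np.clip(40-sat,0,None); print(y,"q=",(w*qs).sum()/w.sum() if w.sum() else None, qs[sat.argmin()])
E
python3 chk.py
```

```text
time_s: 16.92
tcp_pos: [0.7215, 0.1474, 0.2148]
eef_rot: [179.9, -0.1, -119.5]
contact_force: [1.4, 0.3, 0.2]
gripper_width: 0.0364
gripper_force: 0.0
time_s: 17.58
tcp_pos: [0.6327, 0.3254, 0.2147]
eef_rot: [179.9, -0.1, -119.3]
contact_force: [0.9, -1.1, -0.6]
gripper_width: 0.0357
gripper_force: 0.0
top pin_block [[370.3, 168.0, 418.8, 225.2]]
top jar [[216.3, 167.4, 240.5, 202.5]]
top mug [[433.9, 145.7, 487.3, 184.4]]
top tray_handle [[284.4, 112.0, 382.5, 198.5]]
bar pred q=0,.085,.1 [[332.3, 156.8], [349.8, 126.3], [352.9, 120.9]]
-0.035 q= 0.0890684523809524 0.08700000000000002
0 q= 0.08868221574344025 0.08700000000000002
0.035 q= 0.08901507537688445 0.08900000000000002
scene pin_block [[201.1, 227.7, 262.3, 266.1]]
scene jar [[360.7, 309.5, 386.0, 343.5]]
scene mug [[214.1, 202.7, 393.9, 350.6]]
scene tray_handle [[213.3, 251.6, 311.6, 351.8]]
bar pred q=0,.085,.1 [[262.3, 291.8], [227.1, 308.4], [220.7, 311.4]]
-0.035 q= 0.09003365384615386 0.09300000000000003
0 q= 0.09041443850267383 0.08800000000000002
0.035 q= 0.09027005347593585 0.09000000000000002
```

```bash
python3 - <<'E'
from h import *
from plant import *
V=np.array([.5925,.0767,2.6267])
p=capture("top");c=capture("scene")
def cen(cap,ch,box):
    x0,y0,x1,y1=box; f=cap["frame"][y0:y1,x0:x1].astype(float); o=[0,1,2]; o.remove(ch)
    m=np.clip(f[...,ch]-1.5*(f[...,0] if ch==2 else np.maximum(f[...,1],f[...,2])),0,None); m[m<12]=0; m=(m>0)*1.
    Y,X=np.mgrid[y0:y1,x0:x1]; return np.array([(m*X).sum(),(m*Y).sum()])/m.sum(),m.sum()
cor=[]
for n,cap,b in(("top",p,(290,180,350,260)),("scene",c,(290,200,345,250))):
    bl,nb=cen(cap,2,b); rd,nr=cen(cap,0,b)
    # visible-blue model: silhouette of the paddle prism minus white
    def sil(a,z0=.128):
        pts=[]
        for rr in(.063,.088):
            for t in(-.007,.007):
                for z in(z0,.155): pts.append((rr*np.cos(a)-t*np.sin(a),rr*np.sin(a)+t*np.cos(a),z))
        h=cv2.convexHull(proj(world(pts,V),cap).astype(np.float32)); M=cv2.moments(h); return np.array([M["m10"],M["m01"]])/M["m00"]
    at=np.radians(150)-1.2
    print(n,"blue",bl,nb,"pred",sil(at),"red",rd,nr,"pred full",proj(world([(.09*np.cos(at),.09*np.sin(at),.1)],V),cap))
    d=(sil(at+.05)-sil(at))/.05; e=bl-sil(at); print(" dangle deg (no shift)",np.degrees(e@d/(d@d)))
E
```

```text
top blue [322.55555556 234.93333333] 45.0 pred [323.05796718 234.43684114] red [330.   241.75] 24.0 pred full [[327.80443235 239.88495123]]
 dangle deg (no shift) -1.1874076824809656
scene blue [315.14285714 216.71428571] 14.0 pred [316.39500044 217.48913751] red [311. 219.] 1.0 pred full [[314.05703189 222.88621805]]
 dangle deg (no shift) 1.6944484791585717
```

```bash
python3 -c "
from plant import *
print(close_job())"
```

```text
the job is handed in; nothing more can be done
None
```

I turned the collar to the red mark (within about 1.5° by camera, after overshooting by about 1.5° and turning it back), then pulled the tray about 89 mm until it held against a 29 N pull, which I took as its stop, and let go; the jar and pin block had not moved, I did not check the other things on the desk, and the job is handed in.

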